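# Sort stock boxes by weight and hang the full ones on the rack

## Task

Some of the closed grey stock boxes on the bench are full and the others empty, which only their weight tells. Hang every full box by its hook on the rail of the rack, side by side, so that it stays there level with its lower back against the bumper bar, and stand every empty box upright in the aluminium tray; leave everything else where it is.

Things in the scene. Friction and masses are not known exactly. Their poses are not given: they have to be found in the camera images.
- box_1: closed grey stock box, black lid glued on; 4 or 5 of the five alike boxes are present, full (0.42-0.60 kg) or empty (0.10-0.15 kg), told apart only by weight; numbers mean nothing. Origin: centre of underside; z up, x toward the steel hook at its back. Body 74 (x, -37 to 37) x 58 (y) x 46 mm high. Over origin and centre of mass a grip rib for pinching; see box_2 (rib), box_3 (hook)
- box_2: stock box like box_1, full or empty. The rib on every box's lid is 16 mm thick (y), 54 mm long (x), from z = 46 to 76 mm: pinch it across y from above
- box_3: stock box like box_1, full or empty. Every box's hook is 40 mm wide (y): a bridge from the back face (x = 37) to x = 59 mm, z = 40 to 46 mm, with a lip down from it at x = 55 to 59, its lower edge at z = 20 mm. So an 18 mm gap for the rail lies between back face and lip
- box_4: stock box like box_1, full or empty; at most three boxes are full and at most two empty
- box_5: stock box like box_1, same shape and axes, full or empty
- rack: fixed grey hanging rack. Origin: on the bench under mid-rail; y along the rail, +x the back; boxes hang on the -x side. Rail: flat bar 6 mm thick (x -3 to 3), z = 98 to 130 mm, free for y = -118 to 118 mm between two posts (14 mm wide, 142 mm high). Bumper: 12 mm round bar along y at x = -5, z = 96 mm (front at x = -11): the lower back of a hanging box leans on it
- tray: loose open aluminium tray for empties, 0.9 kg, outside 140 mm (x) by 220 mm (y) by 35 mm high, walls and floor 5 mm. Origin: centre of its underside, so its inner floor is at z = 5 mm. Two boxes fit side by side along its y, each lying along its x
- spool: spool of orange thread, 58 x 58 x 60 mm, standing near the front; a bystander. Origin: centre of its underside
- driver_red: red-handled screwdriver, 26 x 210 x 25 mm, lying at the back; a bystander. Origin: under its middle
- tape_black: roll of black tape, 66 mm across, 18 mm high, lying near the front; a bystander. Origin: centre of its underside
- rack_seat (a point): point of the rack where the origin of a box hung at mid-rail comes to lie: 50 mm before the rail's middle (52 to 46 mm possible), 90 mm (83 when tilted) above the bench. A hung box has its axes as the rack's and hangs up to about 0.15 rad nose-down. Three boxes fit side by side, 75 mm apart along the rail's y

How it is judged:
By the outcome, as a careful person would: the job done as asked, in the order asked, and still so for the second after the job is handed in, with the robot touching nothing.
Of box_1, box_2, box_3, box_4, box_5 only 4 to 5 are there at a start; the rules pass over those that are not, and their reading is None.
At some moment in a run one of box_1, box_2, box_3, box_4, box_5, tray may be knocked a few centimetres aside while the robot is not near it.
Once in a run the grip may slacken for a moment while it holds something.
It also fails if it takes over 208 s, if anything falls off the work surface, if the arm or the gripper's body presses on something with over 40 N, if the wrist force passes 120 N, or if a joint passes its speed limit or range.

## Robot

A 6-joint arm with a two-finger parallel gripper is mounted at the origin on a cart in front of the work surface, level with it; the furniture and walls round the work are solid. World frame = base frame: x ahead of the robot, y to its left, z up, the work surface at z = 0. Lengths are in m, angles in rad, forces in N, time in s.
With the tool pointing down it reaches from about 0.375 to 0.975 m from the base axis. Payload 3.8 kg.
Tool frame: the origin (TCP) lies between the finger pads; the fingertips stand 17 mm ahead of it and the grasp point (between the pads) lies 2 mm behind it; z points along the fingers, y is the line along which they close (so a half turn about z gives the same grasp; the last joint's range is limited). The gripper opens to 85 mm and grips with 20 to 120 N. Pads are 22 mm wide; open, the fingers measure 114 mm over their backs; the gripper's body (76 mm by 85 mm) begins 54 mm behind the grasp point. The pads swing forward as they close: fully open they stand 13 mm farther back than shut.
Start: joints at [-1.289, 0.264, 1.604, -0, 1.274, -0.037], TCP at [0.212, -0.641, 0.248] pointing down, gripper open.
Joint ranges: [-2.63, 2.63], [-0.94, 2.18], [0.31, 2.57], [-1.31, 4.45], [0, 2.66], [-2.55, 2.55]. Speed limits (rad/s): [2.57, 2.57, 3.14, 3.14, 3.14, 3.14].

## Interface

Orientations are given as a rotation vector (axis times angle).
In Python, from workcell import bot gives the robot as it stands.
- The arm moves only by the tool play_rows, never from a script. Its argument "steps" is one flat list of numbers, 4 for each row, row after row: the shift along the tool's x, y, z in m, then the turn about the tool's z in rad. A call has 1 to 10 rows; each row is the pose to reach, as a shift and turn from the pose commanded when the call began, along the tool's axes at that moment; what a row does not reach only later rows make up. A row lasts 1/8 s, in which the tool goes at most 62.5 mm and 10.7 degrees, less where a joint would pass 70% of its speed; a pose out of reach is approached as far as the arm can. A call with a gripper value outside its range is refused whole. "jaw" is the closure in counts, from 0 (fully open) to 255 (shut), set as the call begins (left out, the last holds). The fingers move at their own pace and stop on an object; "grip_force" is the grip in N (left out, the last holds). Time passes only in rows, so rows that repeat a pose let the fingers close. It gives the time, the measured TCP pose, the force, the opening and the grip force at its end, in the units of the state.
- bot.read_state(): the state, without advancing time (a new reading comes with each control period).
- bot.read_camera(name): name is "scene" or "top"; returns a dict with "pixels" (384x512x3 uint8, blue, green, red), "mtx" (3x3 intrinsics, pixels), "R" (3x3) and "t" (3): a world point X has camera coordinates R X + t. Camera axes: x right, y down, z forward; pixel columns grow to the right and rows downward; lengths in m; the calibration is good to about 2 mm. A picture is of the moment at which its call begins. There is no depth.
- bot.finish_job(): hands the job in; it is judged then, once.
The state is a dict: "time": time; "q": joint angles; "joint_vel": joint speeds; "joint_torque": joint torques, N m; "tool_pos": TCP position; "tcp_rot": TCP orientation; "wrist_force": force on the tool from outside, world axes, zero at the start; "torque": the same for the moment, N m; "width": opening from 0.0 (shut) to 1.0 (fully open); "grip_force": force on a finger pad.
Only numpy, scipy, OpenCV 4.12 (cv2) and the standard library are available. Lean on these libraries where they do the work, as an engineer would, in place of code of your own. Each camera call takes 0.05 s, during which the arm holds its last target. There are 200 camera calls.

## Working session

There is one attempt and no reset: what is moved stays moved. The work goes in short steps, Python scripts to look and compute and a tool call to move; the robot and the scene stay as the last step left them, time stands still between calls to the robot, and variables do not carry over. Pictures are saved under pics/ and viewed, at most 14 in all, crops included, and the job is handed in when it is done.

Besides the shell and the picture viewer there is one more tool, called by a JSON object that holds its "fn" and its "kwargs". play_rows: Moves the arm, as the interface text tells. Its arguments: {"type":"object","properties":{"steps":{"type":"array"},"jaw":{"type":"number"},"grip_force":{"type":"number"}},"required":["steps"]}

```bash
ls; mkdir -p pics; python3 - <<'E'
from workcell import bot
import cv2,numpy as np
print(bot.read_state())
for n in ("scene","top"):
    c=bot.read_camera(n); cv2.imwrite(f"pics/{n}0.png",c["pixels"]); print(n,c["mtx"],c["R"],c["t"],-c["R"].T@c["t"])
E
```

```text
pics
{'time': 0.0, 'q': array([-1.28890087e+00,  2.64780042e-01,  1.60538476e+00,  1.05801974e-05,
        1.27367153e+00, -3.68860946e-02]), 'joint_vel': array([ 1.61589696e-03,  3.36294798e-04, -2.88777563e-05,  6.23022413e-04,
        4.39243089e-04, -8.20915022e-04]), 'joint_torque': array([-6.86579206e-04, -5.15110874e+01, -3.67313111e+01, -2.36911492e-04,
        1.27741348e-02, -3.58140483e-06]), 'tool_pos': array([ 0.21137013, -0.64032656,  0.24693803]), 'tcp_rot': array([-3.09957122e+00, -4.98264864e-01,  4.14610585e-04]), 'wrist_force': array([-0.3467439 ,  0.14983641,  0.49543138]), 'torque': array([-0.01266102,  0.00611982,  0.0235876 ]), 'grip_force': 0.0, 'width': 0.9987177282449273}
scene [[419.90113278   0.         261.1538801 ]
 [  0.         419.90113278 186.5389609 ]
 [  0.           0.           1.        ]] [[-0.74097691  0.67124857  0.01945727]
 [ 0.4735151   0.5428096  -0.69364342]
 [-0.47616874 -0.50476044 -0.72005571]] [ 0.54553695 -0.09603654  1.23480066] [1.03767851 0.30921718 0.81189549]
top [[400.82955809   0.         242.79299514]
 [  0.         400.82955809 193.7090867 ]
 [  0.           0.           1.        ]] [[ 4.46727920e-04 -9.99981387e-01  6.08483464e-03]
 [-9.92082188e-01 -1.20737438e-03 -1.25584530e-01]
 [ 1.25589539e-01 -5.98055395e-03 -9.92064262e-01]] [-0.19831667  0.55241576  0.8609219 ] [ 0.44000765 -0.19249722  0.92467144]
```

View pics/scene0.png

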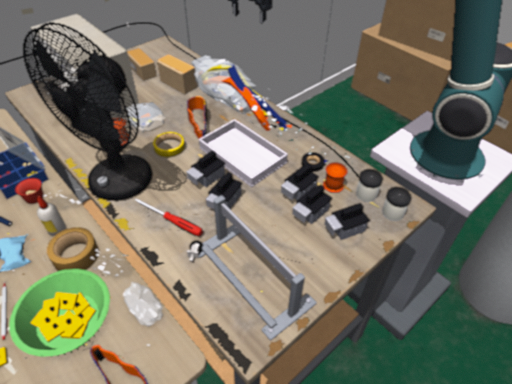

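View pics/top0.png

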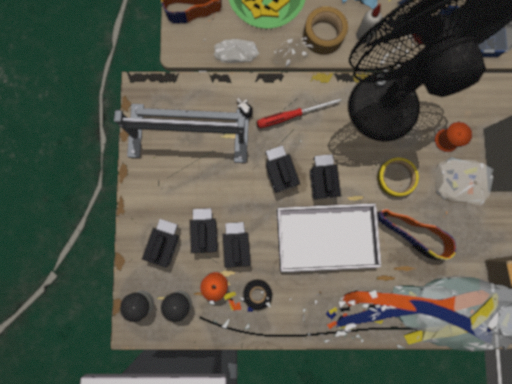

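The scene view shows five boxes: two near (222,178) by the tray and three near (320,200), with the rack at (255,255). The top view has boxes at (160,243), (203,231), (236,246), (281,170) and (325,176), all with hooks toward +x. The rail is near v=122 and the tray is centred at (329,238). I'll zoom in.

```bash
python3 - <<'E'
import cv2
p=cv2.imread("pics/top0.png"); cv2.imwrite("pics/crop0.png",cv2.resize(p[90:285,105:365],None,fx=3,fy=3,interpolation=cv2.INTER_CUBIC))
E
```

```text
(no output)
```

View pics/crop0.png

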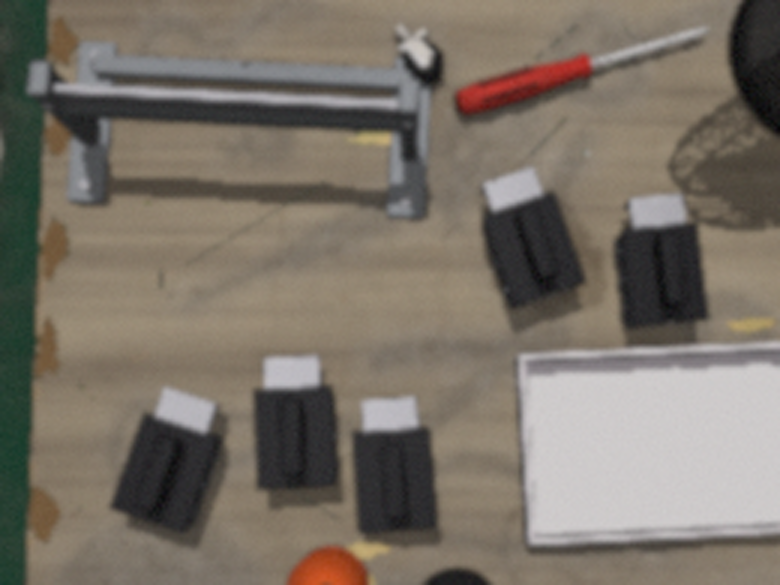

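The crop clearly shows the five black lids with ribs, bright hook plates at their upper ends, and the bright rail top from crop (52,90) to (405,105), turned slightly. I'll write the detector.

```bash
cat > h.py <<'E'
from workcell import bot
import cv2, numpy as np
from scipy.spatial.transform import Rotation as Rn
def ray(c,uv,z):
    "pixels -> world points on plane z"
    uv=np.atleast_2d(np.float64(uv)); o=-c["R"].T@c["t"]
    d=np.c_[uv,np.ones(len(uv))]@np.linalg.inv(c["mtx"]).T@c["R"]
    return o+d*((z-o[2])/d[:,2])[:,None]
def cents(mask,lo,hi):
    n,l,s,ce=cv2.connectedComponentsWithStats(mask.astype(np.uint8))
    return [(i,ce[i],l==i,s[i]) for i in range(1,n) if lo<s[i][4]<hi]
def boxes(c,zb=0.,roi=(0.28,0.80,-0.55,0.25)):
    "lists origin x,y and yaw of boxes whose underside is at zb"
    p=c["pixels"].astype(int); mx=p.max(2); mn=p.min(2)
    dark=(mx<75)&(mx-mn<25); bright=(mn>150)&(mx-mn<30); out=[]
    hooks=[(ce,m) for _,ce,m,_ in cents(bright,60,420)]
    for _,ce,m,s in cents(cv2.morphologyEx(dark.astype(np.uint8),cv2.MORPH_OPEN,np.ones((5,5))),350,1300):
        w=ray(c,ce,zb+.05)[0]
        if not(roi[0]<w[0]<roi[1] and roi[2]<w[1]<roi[3]): continue
        hs=[(np.linalg.norm(ray(c,h,zb+.046)[0]-w),h,hm) for h,hm in hooks]
        if not hs: continue
        d,h,hm=min(hs,key=lambda a:a[0])
        if not .035<d<.065: continue
        hw=ray(c,h,zb+.046)[0]; v=hw-w; yaw0=np.arctan2(v[1],v[0])
        pts=ray(c,np.argwhere(m|hm)[:,::-1],zb+.046)[:,:2]
        (_,(a,b),_)=r=cv2.minAreaRect((pts*1000).astype(np.float32)); bp=cv2.boxPoints(r)
        e=max(bp[1]-bp[0],bp[2]-bp[1],key=np.linalg.norm); yaw=np.arctan2(e[1],e[0])
        yaw=yaw0+(yaw-yaw0+np.pi/2)%np.pi-np.pi/2
        o=hw[:2]-.048*np.array([np.cos(yaw),np.sin(yaw)])
        out.append((round(o[0],4),round(o[1],4),round(yaw,3),round(yaw0,3),round(d,4),round(a),round(b)))
    return out
def toolyaw(s): 
    M=Rn.from_rotvec(s["tcp_rot"]).as_matrix(); return M
def go(tgt,yaw,s=None):
    "shift in tool axes (x,y,z) and tool-z turn to bring the TCP to tgt with tool y across box yaw"
    s=s or bot.read_state(); M=Rn.from_rotvec(s["tcp_rot"]).as_matrix()
    d=M.T@(np.array(tgt)-s["tool_pos"])
    cur=np.arctan2(M[1,0],M[0,0])           # heading of tool x
    t=-(yaw-cur); t=(t+np.pi/2)%np.pi-np.pi/2  # tool z down: positive turn lowers heading
    print("shift",np.round(d,4),"turn",round(t,3),"q6",round(s["q"][5],3),"tz",np.round(M[:,2],3))
E
cat > look.py <<'E'
from h import *
c=bot.read_camera("top"); 
for b in boxes(c): print(b)
p=c["pixels"].astype(int); mx=p.max(2); mn=p.min(2)
for _,ce,m,s in cents((mn>150)&(mx-mn<30),1500,20000):
    k=cv2.convexHull(np.argwhere(m)[:,::-1].astype(np.float32))[:,0]
    w=ray(c,k,.035)[:,:2].astype(np.float32)*1000
    print("tray rect mm",cv2.minAreaRect(w),s)
E
python3 - <<'E'
exec(open("look.py").read())
# rail top: bright row peak per column
g=mn.astype(float); cols=range(126,236,4); pts=[]
for u in cols:
    v=np.arange(114,128); w=np.clip(g[v,u]-130,0,None)
    pts.append((u,(w*v).sum()/max(w.sum(),1e-9),w.sum()))
pts=np.array(pts); print(np.round(pts,1)[::3])
k=pts[pts[:,2]>20]; w=ray(c,k[:,:2],.130); f=np.polyfit(w[:,1],w[:,0],1); print("rail x= a*y+b",f,"res",np.std(w[:,0]-np.polyval(f,w[:,1])))
print(w[[0,-1]])
print("posts",ray(c,[(105+40/3,90+78/3),(105+415/3,90+80/3)],.142))
s=bot.read_state(); print(toolyaw(s).round(3))
E
```

```text
(np.float64(0.5995), np.float64(-0.2868), np.float64(0.334), np.float64(0.267), np.float64(0.0534), 105, 62)
(np.float64(0.5808), np.float64(-0.3829), np.float64(0.094), np.float64(0.007), np.float64(0.052), 99, 62)
(np.float64(0.4597), np.float64(-0.1102), np.float64(0.07), np.float64(0.109), np.float64(0.0512), 98, 57)
(np.float64(0.4345), np.float64(-0.0154), np.float64(-0.318), np.float64(-0.189), np.float64(0.0508), 65, 99)
(np.float64(0.4291), np.float64(-0.1823), np.float64(0.063), np.float64(0.08), np.float64(0.0513), 98, 55)
tray rect mm ((457.41632080078125, -386.9130554199219), (138.60826110839844, 217.7090301513672), 2.6666626930236816) [ 278  204  103   67 5395]
[[126.  118.6  47. ]
 [138.  119.1  95. ]
 [150.  119.8  74. ]
 [162.  120.6  61. ]
 [174.  121.1  90. ]
 [186.  121.6  58. ]
 [198.  121.8  85. ]
 [210.  121.8  69. ]
 [222.  121.7  80. ]
 [234.  122.1 101. ]]
rail x= a*y+b [0.03313208 0.69279528] res 0.0011602748169998313
[[ 0.69506258  0.04142391  0.13      ]
 [ 0.68804914 -0.17924562  0.13      ]]
posts [[ 0.69652653  0.05350095  0.142     ]
 [ 0.69575247 -0.19823556  0.142     ]]
[[ 0.95   0.313 -0.001]
 [ 0.313 -0.95   0.002]
 [ 0.    -0.002 -1.   ]]
```

Measured values all agree with the known sizes: box outlines are about 98×58 mm, the tray 139×218 mm, and the posts 252 mm apart. I'll start with the box at (0.581,−0.383).

```bash
python3 -c "
from h import *
go((.581,-.383,.145),.09)"
```

```text
shift [ 0.4317 -0.1285  0.1025] turn 0.229 q6 -0.037 tz [-0.001  0.002 -1.   ]
```

{"fn": "play_rows", "kwargs": {"steps": [0.05, -0.015, 0, 0.03, 0.1, -0.03, 0, 0.06, 0.155, -0.045, 0.02, 0.09, 0.21, -0.06, 0.04, 0.12, 0.265, -0.08, 0.06, 0.16, 0.32, -0.095, 0.08, 0.2, 0.375, -0.11, 0.1, 0.229, 0.43, -0.128, 0.103, 0.229, 0.4317, -0.1285, 0.1025, 0.229, 0.4317, -0.1285, 0.1025, 0.229], "jaw": 60, "grip_force": 60}}

```text
time: 1.4
tool_pos: [0.5811, -0.3835, 0.1454]
tcp_rot: [3.138, 0.143, -0.002]
wrist_force: [-0.2, -0.4, 1.3]
width: 0.768
grip_force: 0.0
```

{"fn": "play_rows", "kwargs": {"steps": [0, 0, 0.04, 0, 0, 0, 0.077, 0, 0, 0, 0.077, 0, 0, 0, 0.077, 0]}}

```text
time: 1.9
tool_pos: [0.581, -0.3851, 0.0702]
tcp_rot: [3.137, 0.139, 0.002]
wrist_force: [1.2, -0.6, 1.6]
width: 0.765
grip_force: 0.0
```

{"fn": "play_rows", "kwargs": {"steps": [0, 0, 0, 0, 0, 0, 0, 0, 0, 0, 0, 0, 0, 0, 0, 0, 0, 0, 0, 0, 0, 0, 0, 0], "jaw": 255}}

```text
time: 2.65
tool_pos: [0.5818, -0.384, 0.0701]
tcp_rot: [3.137, 0.141, 0.002]
wrist_force: [-0.7, 0.8, 5.8]
width: 0.173
grip_force: 59.0
```

{"fn": "play_rows", "kwargs": {"steps": [0, 0, -0.03, 0, 0, 0, -0.06, 0, 0, 0, -0.06, 0, 0, 0, -0.06, 0]}}

```text
time: 3.15
tool_pos: [0.5805, -0.3831, 0.1273]
tcp_rot: [-3.137, -0.141, 0.002]
wrist_force: [-0.5, 0.5, -1.1]
width: 0.169
grip_force: 58.9
```

```bash
python3 -c "
from h import *
s=bot.read_state();print(s)
c=bot.read_camera('scene');cv2.imwrite('pics/s1.png',c['pixels'][100:300,130:400])"
```

```text
{'time': 3.15, 'q': array([-6.19084200e-01,  3.93410956e-01,  1.66538972e+00,  1.96757173e-05,
        1.08474804e+00,  8.61842422e-01]), 'joint_vel': array([ 1.09708352e-03,  1.50718875e-02,  1.87789088e-02, -9.49807410e-05,
        5.16614729e-03,  1.70252204e-03]), 'joint_torque': array([ 1.79323462e-03, -5.80494153e+01, -3.58481061e+01,  1.20558791e-03,
       -8.13252688e-02, -9.17805778e-05]), 'tool_pos': array([ 0.58052871, -0.38306125,  0.12727991]), 'tcp_rot': array([-3.13720330e+00, -1.41050249e-01,  2.40195322e-03]), 'wrist_force': array([-0.48605493,  0.46237122, -1.09184105]), 'torque': array([0.03817436, 0.0183049 , 0.00672854]), 'grip_force': 58.903486132621765, 'width': 0.16869470147865281}
```

{"fn": "play_rows", "kwargs": {"steps": [0, 0, 0, 0, 0, 0, 0, 0, 0, 0, 0, 0]}}

```text
time: 3.58
tool_pos: [0.581, -0.3835, 0.1282]
tcp_rot: [-3.138, -0.141, 0.001]
wrist_force: [-0.4, -0.7, -0.8]
width: 0.173
grip_force: 58.9
```

```bash
python3 -c "
from h import *
print(bot.read_state()['wrist_force'])
# tray slot: centre (.457,-.387) yaw .0465
y=.0465;e=np.array([np.cos(y),np.sin(y)]);n=np.array([-e[1],e[0]]);t=np.array([.457,-.387])
for k in(-.05,.05):
  o=t-.011*e+k*n;print(o);go((o[0],o[1],.13),y)"
```

```text
[-0.44501236 -0.74412311 -0.77162178]
[ 0.44833605 -0.43745727]
shift [-0.137   0.0418 -0.0018] turn 0.043 q6 0.862 tz [-0.001  0.001 -1.   ]
[ 0.44368773 -0.33756536]
shift [-0.1327 -0.0581 -0.0017] turn 0.043 q6 0.862 tz [-0.001  0.001 -1.   ]
```

{"fn": "play_rows", "kwargs": {"steps": [-0.035, 0.01, 0, 0.02, -0.08, 0.025, 0, 0.043, -0.12, 0.037, 0, 0.043, -0.137, 0.042, 0, 0.043, -0.137, 0.042, 0, 0.043, -0.137, 0.042, 0.03, 0.043, -0.137, 0.042, 0.05, 0.043, -0.137, 0.042, 0.052, 0.043, -0.137, 0.042, 0.052, 0.043]}}

```text
time: 4.7
tool_pos: [0.4491, -0.4374, 0.0765]
tcp_rot: [-3.14, -0.075, 0.001]
wrist_force: [-0.1, 0.3, -1.3]
width: 0.175
grip_force: 59.1
```

{"fn": "play_rows", "kwargs": {"steps": [0, 0, 0, 0, 0, 0, 0, 0, 0, 0, 0, 0, 0, 0, -0.02, 0, 0, 0, -0.06, 0, 0, 0, -0.09, 0], "jaw": 60}}

```text
time: 5.45
tool_pos: [0.4492, -0.4385, 0.1702]
tcp_rot: [3.139, 0.073, 0.003]
wrist_force: [-0.2, -0.5, 1.0]
width: 0.768
grip_force: 0.0
```

```bash
python3 -c "
from h import *
c=bot.read_camera('top');cv2.imwrite('pics/t1.png',cv2.resize(c['pixels'][90:285,105:400],None,fx=2.6,fy=2.6))
for b in boxes(c): print([float(k) for k in b])
go((.5995,-.287,.145),.34)"
```

```text
[0.5992, -0.2853, 0.303, 0.264, 0.0525, 101.0, 62.0]
[0.4596, -0.1102, 0.06, 0.103, 0.0512, 97.0, 57.0]
[0.4347, -0.0149, -0.324, -0.187, 0.0502, 64.0, 98.0]
[0.4293, -0.1828, 0.069, 0.08, 0.051, 98.0, 55.0]
shift [ 0.1553 -0.1465  0.03  ] turn -0.293 q6 0.711 tz [ 0.007 -0.007 -1.   ]
```

View pics/t1.png

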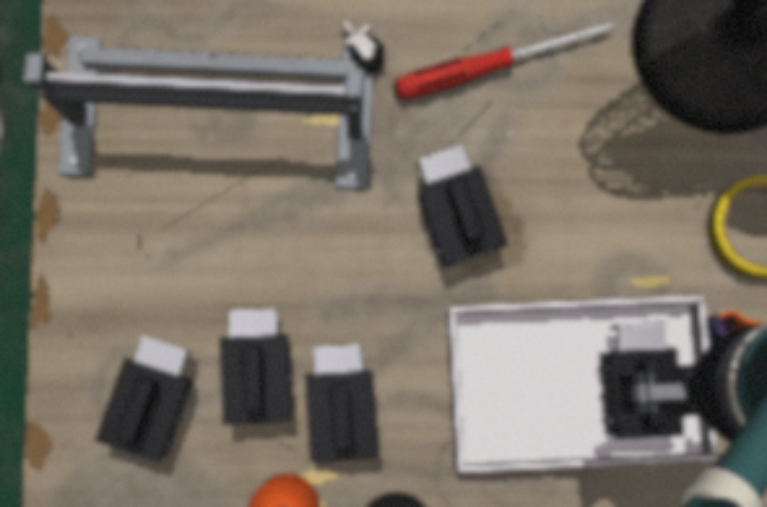

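The picture shows the box's hook at (640,335) inside the tray, under the gripper, and the four others unmoved. The next box is at (0.599,−0.286).

{"fn": "play_rows", "kwargs": {"steps": [0.03, -0.03, 0, -0.05, 0.065, -0.065, 0, -0.12, 0.1, -0.1, 0.01, -0.2, 0.135, -0.13, 0.02, -0.26, 0.155, -0.1465, 0.03, -0.273, 0.155, -0.1465, 0.06, -0.273, 0.155, -0.1465, 0.09, -0.273, 0.155, -0.1465, 0.103, -0.273, 0.155, -0.1465, 0.103, -0.273]}}

```text
time: 6.62
tool_pos: [0.5956, -0.2843, 0.0629]
tcp_rot: [-3.101, -0.499, 0.003]
wrist_force: [0.0, 0.3, -0.6]
width: 0.766
grip_force: 0.0
```

{"fn": "play_rows", "kwargs": {"steps": [0, 0, 0, 0, 0, 0, 0, 0, 0, 0, 0, 0, 0, 0, 0, 0, 0, 0, 0, 0, 0, 0, -0.03, 0, 0, 0, -0.06, 0, 0, 0, -0.06, 0, 0, 0, -0.06, 0, 0, 0, -0.06, 0], "jaw": 255}}

```text
time: 7.88
tool_pos: [0.5948, -0.2831, 0.1209]
tcp_rot: [-3.099, -0.5, 0.006]
wrist_force: [-0.1, 0.6, -5.1]
width: 0.176
grip_force: 60.6
```

```bash
python3 -c "
from h import *
print(bot.read_state()['wrist_force'])
cr=np.array([.6904,-.072]);y=-.038;e=np.array([np.cos(y),np.sin(y)]);n=np.array([-e[1],e[0]])
for k in(-.075,0,.075):
  o=cr-.075*e+k*n;print(o);go((o[0],o[1],.175),y)"
```

```text
[-0.13976055  0.59059165 -5.12464373]
[ 0.61260483 -0.14409654]
shift [ 0.0605 -0.1266 -0.0538] turn 0.358 q6 0.769 tz [-0.004  0.002 -1.   ]
[ 0.61545414 -0.06915069]
shift [ 0.0867 -0.1968 -0.0537] turn 0.358 q6 0.769 tz [-0.004  0.002 -1.   ]
[0.61830346 0.00579517]
shift [ 0.113  -0.2671 -0.0535] turn 0.358 q6 0.769 tz [-0.004  0.002 -1.   ]
```

This one is full, at about 5.6 N. I'll stage it in front of the rail's −y slot.

{"fn": "play_rows", "kwargs": {"steps": [-0.01, -0.01, -0.02, 0.1, -0.01, -0.04, -0.042, 0.2, 0.01, -0.08, -0.042, 0.3, 0.035, -0.12, -0.042, 0.358, 0.0465, -0.132, -0.042, 0.358, 0.0465, -0.132, -0.042, 0.358, 0.0465, -0.132, -0.042, 0.358, 0.0465, -0.132, -0.042, 0.358]}}

```text
time: 8.88
tool_pos: [0.5988, -0.1455, 0.1654]
tcp_rot: [3.141, -0.062, -0.001]
wrist_force: [-0.4, -0.8, -4.7]
width: 0.172
grip_force: 64.3
```

```bash
python3 -c "
from h import *
c=bot.read_camera('scene');cv2.imwrite('pics/s2.png',cv2.resize(c['pixels'][130:330,150:350],None,fx=3,fy=3))
cr=np.array([.6904,-.072]);y=-.038;e=np.array([np.cos(y),np.sin(y)]);n=np.array([-e[1],e[0]])
o=cr-.075*e-.075*n;go((o[0],o[1],.163),y)"
```

```text
shift [ 0.0137 -0.0019  0.0026] turn -0.002 q6 1.332 tz [-0. -0. -1.]
```

View pics/s2.png

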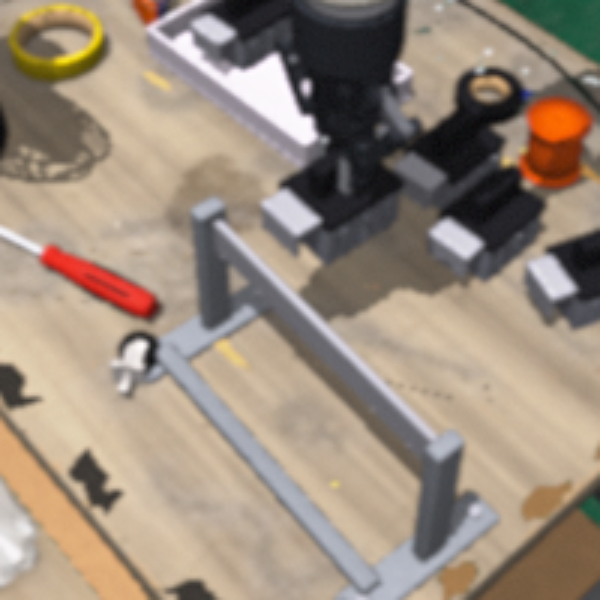

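The held box is level in front of the rail. In the crop the rail's top strip runs from (220,226) to (432,437), the post tops are at (208,211) and (446,444), and the hook plate is at about (292,218). I'll cross-check the rail against this second view.

```bash
python3 -c "
from h import *
c=bot.read_camera('scene'); f=lambda a:[(150+u/3,130+v/3) for u,v in a]
r=ray(c,f([(222,226),(325,328),(430,436)]),.130);p=ray(c,f([(208,211),(446,444)]),.142);hk=ray(c,f([(291,218)]),.149)
print(r.round(4),p.round(4),hk.round(4))
for a,b in((r[2],r[0]),(p[1],p[0])): print('yaw',-(a[0]-b[0])/(a[1]-b[1]),np.linalg.norm(a-b))
c=bot.read_camera('top');P=c['pixels'].astype(int)
m=(P.min(2)>140)&(P.max(2)-P.min(2)<30)
for _,ce,_,s in cents(m,30,500): print(ce.round(1),s[4],ray(c,ce,.149)[0].round(4))
"
```

```text
[[ 0.685  -0.1798  0.13  ]
 [ 0.69   -0.0633  0.13  ]
 [ 0.6966  0.0424  0.13  ]] [[ 0.6898 -0.1889  0.142 ]
 [ 0.6992  0.0576  0.142 ]] [[ 0.6536 -0.1401  0.149 ]]
yaw -0.052283553357213325 0.22250183784973432
yaw -0.0384925050852868 0.2466613075470717
[371.6  17.1] 43 [ 0.9071 -0.4636  0.149 ]
[250.1  99.6] 37 [ 0.729  -0.2117  0.149 ]
[321.2 104.6] 121 [ 0.7188 -0.3548  0.149 ]
[138.5 111.5] 162 [0.7036 0.0114 0.149 ]
[229.9 137.4] 162 [ 0.6508 -0.1715  0.149 ]
[106.  171.2] 185 [0.5824 0.0711 0.149 ]
[207.4 200. ] 196 [ 0.5258 -0.1283  0.149 ]
[437.9 291.4] 379 [ 0.3518 -0.5675  0.149 ]
[499.7 292.8] 204 [ 0.3492 -0.6851  0.149 ]
[399.8 288.9] 38 [ 0.3565 -0.4953  0.149 ]
[373.1 292.9] 34 [ 0.349  -0.4442  0.149 ]
[341.3 302.9] 34 [ 0.3306 -0.3832  0.149 ]
[464.8 311.3] 71 [ 0.315  -0.6162  0.149 ]
[431.3 321.9] 266 [ 0.2957 -0.5516  0.149 ]
[345.3 329.7] 105 [ 0.2816 -0.3893  0.149 ]
[496.5 340.1] 42 [ 0.2627 -0.6721  0.149 ]
[482.1 345.5] 77 [ 0.253  -0.6443  0.149 ]
[498.4 366.2] 108 [ 0.2159 -0.6719  0.149 ]
[165.2 380.2] 251 [ 0.1922 -0.0545  0.149 ]
```

{"fn": "play_rows", "kwargs": {"steps": [0.008, 0, 0.003, 0, 0.014, 0, 0.003, 0, 0.014, 0, 0.003, 0, 0.014, 0, 0.003, 0]}}

```text
time: 9.52
tool_pos: [0.6132, -0.1447, 0.1627]
tcp_rot: [-3.141, 0.06, 0.001]
wrist_force: [-0.2, 0.5, -4.1]
width: 0.174
grip_force: 64.3
```

{"fn": "play_rows", "kwargs": {"steps": [0.002, 0, 0, 0, 0.003, 0, 0, 0, 0.003, 0, 0, 0]}}

```text
time: 9.9
tool_pos: [0.6162, -0.1449, 0.1628]
tcp_rot: [3.141, -0.06, 0.0]
wrist_force: [0.3, 0.4, -5.2]
width: 0.174
grip_force: 64.3
```

{"fn": "play_rows", "kwargs": {"steps": [0.001, 0, 0, 0, 0.002, 0, 0, 0, 0.002, 0, 0, 0]}}

```text
time: 10.28
tool_pos: [0.6182, -0.145, 0.1628]
tcp_rot: [3.141, -0.06, 0.0]
wrist_force: [-0.3, 0.3, -5.4]
width: 0.178
grip_force: 64.3
```

{"fn": "play_rows", "kwargs": {"steps": [0.001, 0, 0, 0, 0.002, 0, 0, 0, 0.002, 0, 0, 0]}}

```text
time: 10.65
tool_pos: [0.6203, -0.1451, 0.1628]
tcp_rot: [3.141, -0.06, 0.0]
wrist_force: [-0.3, -0.0, -4.7]
width: 0.177
grip_force: 64.3
```

{"fn": "play_rows", "kwargs": {"steps": [0.001, 0, 0, 0, 0.002, 0, 0, 0, 0.002, 0, 0, 0]}}

```text
time: 11.02
tool_pos: [0.6222, -0.1451, 0.1628]
tcp_rot: [-3.141, 0.06, 0.0]
wrist_force: [-0.3, -0.3, -5.3]
width: 0.176
grip_force: 64.4
```

{"fn": "play_rows", "kwargs": {"steps": [0.001, 0, 0, 0, 0.002, 0, 0, 0, 0.002, 0, 0, 0]}}

```text
time: 11.4
tool_pos: [0.6224, -0.1451, 0.1626]
tcp_rot: [-3.141, 0.06, 0.006]
wrist_force: [-7.4, 0.8, -1.0]
width: 0.173
grip_force: 64.9
```

Contact is at TCP x ≈ 0.6223, so the hang position is 12 mm on. I'll back off, lift, go forward and lower partway.

{"fn": "play_rows", "kwargs": {"steps": [-0.006, 0, -0.005, 0, -0.006, 0, -0.027, 0, -0.006, 0, -0.027, 0, 0.004, 0, -0.027, 0, 0.01, 0, -0.027, 0, 0.01, 0, -0.027, 0, 0.01, 0, -0.015, 0, 0.01, 0, -0.008, 0, 0.01, 0, -0.008, 0, 0.01, 0, -0.008, 0]}}

```text
time: 12.65
tool_pos: [0.634, -0.1456, 0.1707]
tcp_rot: [-3.141, 0.06, 0.0]
wrist_force: [-0.0, 0.4, -5.0]
width: 0.179
grip_force: 64.2
```

{"fn": "play_rows", "kwargs": {"steps": [0, 0, 0.004, 0, 0, 0, 0.008, 0, 0, 0, 0.012, 0, 0, 0, 0.012, 0, 0, 0, 0.012, 0]}}

```text
time: 13.28
tool_pos: [0.6342, -0.1456, 0.1587]
tcp_rot: [3.141, -0.06, -0.0]
wrist_force: [0.1, -0.1, -4.4]
width: 0.175
grip_force: 64.3
```

{"fn": "play_rows", "kwargs": {"steps": [0, 0, 0.003, 0, 0, 0, 0.005, 0, 0, 0, 0.005, 0, 0, 0, 0.005, 0]}}

```text
time: 13.78
tool_pos: [0.6344, -0.1457, 0.1548]
tcp_rot: [3.141, -0.06, 0.001]
wrist_force: [-3.7, -0.2, 3.4]
width: 0.175
grip_force: 65.4
```

Contact now shows the rail carrying the box. I'll release and lift.

{"fn": "play_rows", "kwargs": {"steps": [0, 0, 0, 0, 0, 0, 0, 0, 0, 0, 0, 0, 0, 0, 0, 0, 0, 0, -0.02, 0, 0, 0, -0.06, 0, -0.02, 0, -0.09, 0, -0.06, 0, -0.1, 0, -0.1, 0, -0.1, 0], "jaw": 80}}

```text
time: 14.9
tool_pos: [0.5347, -0.1421, 0.2573]
tcp_rot: [3.139, -0.059, 0.008]
wrist_force: [0.6, -0.7, 1.9]
width: 0.685
grip_force: 0.0
```

```bash
python3 -c "
from h import *
c=bot.read_camera('scene');cv2.imwrite('pics/s3.png',cv2.resize(c['pixels'][130:330,150:350],None,fx=3,fy=3))
c=bot.read_camera('top')
for b in boxes(c): print([float(k) for k in b])
go((.4597,-.110,.18),.06); go((.4293,-.1825,.18),.066)"
```

```text
[0.4349, -0.0143, -0.332, -0.188, 0.0501, 63.0, 98.0]
[0.4296, -0.1795, 0.007, 0.071, 0.0515, 97.0, 59.0]
shift [-0.0728 -0.0288  0.0755] turn -0.099 q6 1.304 tz [-0. -0. -1.]
shift [-0.1003  0.0448  0.0755] turn -0.105 q6 1.304 tz [-0. -0. -1.]
```

View pics/s3.png

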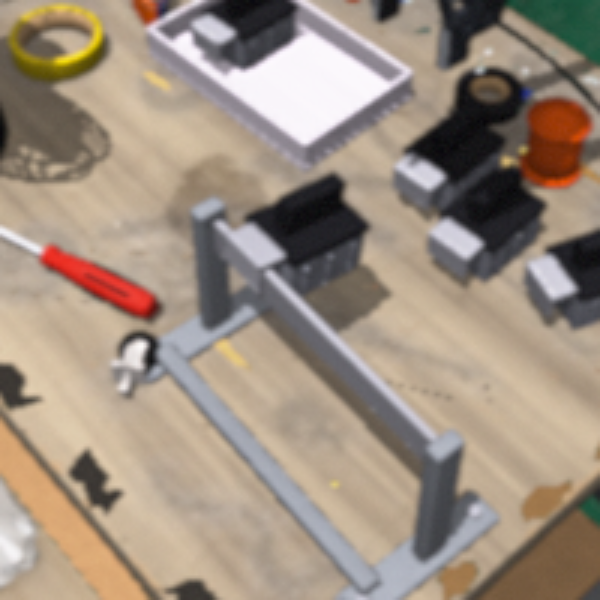

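The first full box hangs level on the rail, with its hook at (255,247), and the box at (460,240) hasn't moved. That one is next.

{"fn": "play_rows", "kwargs": {"steps": [-0.04, -0.015, 0.02, -0.05, -0.073, -0.029, 0.07, -0.099, -0.073, -0.029, 0.12, -0.099, -0.073, -0.029, 0.165, -0.099, -0.073, -0.029, 0.187, -0.099, -0.073, -0.029, 0.19, -0.099, -0.073, -0.029, 0.19, -0.099]}}

```text
time: 15.88
tool_pos: [0.4638, -0.1104, 0.0651]
tcp_rot: [3.14, 0.096, 0.003]
wrist_force: [1.0, -0.1, -0.7]
width: 0.683
grip_force: 0.0
```

{"fn": "play_rows", "kwargs": {"steps": [0, 0, 0, 0, 0, 0, 0, 0, 0, 0, 0, 0, 0, 0, 0, 0, 0, 0, 0, 0, 0, 0, -0.03, 0, 0, 0, -0.06, 0, 0, 0, -0.06, 0, 0, 0, -0.06, 0, 0, 0, -0.06, 0], "jaw": 255}}

```text
time: 17.12
tool_pos: [0.4607, -0.1095, 0.1217]
tcp_rot: [-3.139, -0.095, 0.006]
wrist_force: [-0.4, -0.5, -5.1]
width: 0.176
grip_force: 59.9
```

```bash
python3 -c "
from h import *
print(bot.read_state()['wrist_force'])
cr=np.array([.690,-.069]);y=-.041;e=np.array([np.cos(y),np.sin(y)]);n=np.array([-e[1],e[0]])
for k in(0,.075):
  o=cr-.075*e+k*n;print(o);go((o[0],o[1],.168),y)
go((.444,-.337,.128),.0465)"
```

```text
[-0.37447523 -0.50754039 -5.08419501]
[ 0.61506303 -0.06592586]
shift [ 0.1565 -0.0342 -0.0468] turn 0.102 q6 1.224 tz [-0.004  0.001 -1.   ]
[0.61813717 0.00901111]
shift [ 0.1642 -0.1088 -0.0468] turn 0.102 q6 1.224 tz [-0.004  0.001 -1.   ]
shift [-0.0305  0.226  -0.0065] turn 0.014 q6 1.224 tz [-0.004  0.001 -1.   ]
```

Full again. It goes to the middle slot, shifting sideways first.

{"fn": "play_rows", "kwargs": {"steps": [0, -0.015, -0.02, 0.05, 0.01, -0.04, -0.043, 0.102, 0.05, -0.036, -0.043, 0.102, 0.1, -0.031, -0.043, 0.102, 0.14, -0.03, -0.043, 0.102, 0.16, -0.03, -0.043, 0.102, 0.1635, -0.03, -0.043, 0.102, 0.1635, -0.03, -0.043, 0.102, 0.1635, -0.03, -0.043, 0.102]}}

```text
time: 18.25
tool_pos: [0.6224, -0.0701, 0.1661]
tcp_rot: [-3.141, 0.065, 0.003]
wrist_force: [-0.2, 0.0, -5.3]
width: 0.177
grip_force: 60.0
```

```bash
python3 -c "
from h import *
c=bot.read_camera('scene');cv2.imwrite('pics/s4.png',cv2.resize(c['pixels'][130:330,150:350],None,fx=3,fy=3))
go((.628,-.0705,.164),-.041)"
```

```text
shift [0.0054 0.0001 0.0024] turn -0.0 q6 1.46 tz [-0.001  0.    -1.   ]
```

View pics/s4.png

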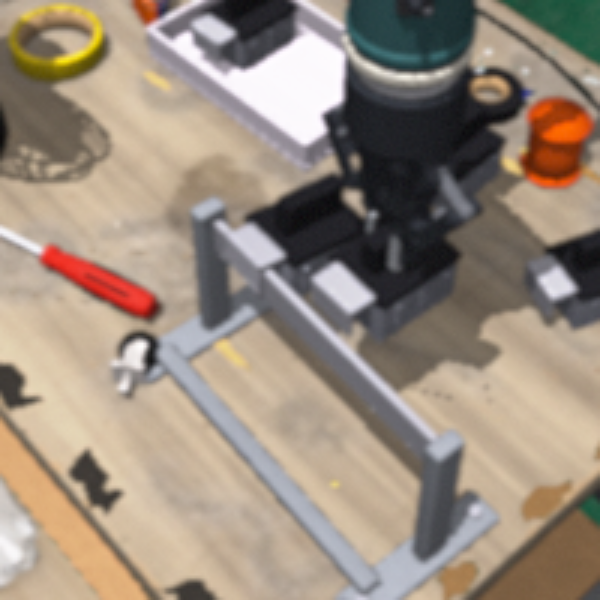

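The second box is in front of the middle of the rail, its hook at (342,288), with a gap to the hung box. Next, creep to contact.

{"fn": "play_rows", "kwargs": {"steps": [0.002, 0, 0.003, 0, 0.004, 0, 0.003, 0, 0.005, 0, 0.003, 0, 0.005, 0, 0.003, 0]}}

```text
time: 18.8
tool_pos: [0.6289, -0.0704, 0.1639]
tcp_rot: [3.141, -0.065, 0.0]
wrist_force: [0.1, -0.1, -5.7]
width: 0.177
grip_force: 60.0
```

{"fn": "play_rows", "kwargs": {"steps": [0.001, 0, 0, 0, 0.002, 0, 0, 0, 0.002, 0, 0, 0]}}

```text
time: 19.18
tool_pos: [0.6308, -0.0704, 0.1638]
tcp_rot: [3.141, -0.065, 0.0]
wrist_force: [0.4, -0.3, -5.1]
width: 0.173
grip_force: 60.0
```

{"fn": "play_rows", "kwargs": {"steps": [0.001, 0, 0, 0, 0.002, 0, 0, 0, 0.002, 0, 0, 0]}}

```text
time: 19.55
tool_pos: [0.6312, -0.0704, 0.1636]
tcp_rot: [-3.141, 0.065, 0.006]
wrist_force: [-6.1, 0.3, -1.9]
width: 0.178
grip_force: 60.6
```

{"fn": "play_rows", "kwargs": {"steps": [-0.006, 0, -0.005, 0, -0.006, 0, -0.027, 0, -0.006, 0, -0.027, 0, 0.004, 0, -0.027, 0, 0.01, 0, -0.027, 0, 0.01, 0, -0.027, 0, 0.01, 0, -0.015, 0, 0.01, 0, -0.006, 0, 0.01, 0, 0.002, 0, 0.01, 0, 0.002, 0]}}

```text
time: 20.8
tool_pos: [0.6417, -0.0708, 0.1602]
tcp_rot: [-3.141, 0.065, 0.004]
wrist_force: [0.1, -0.1, -5.2]
width: 0.174
grip_force: 60.0
```

{"fn": "play_rows", "kwargs": {"steps": [0, 0, 0.002, 0, 0, 0, 0.004, 0, 0, 0, 0.006, 0, 0, 0, 0.006, 0]}}

```text
time: 21.3
tool_pos: [0.6426, -0.0709, 0.1557]
tcp_rot: [-3.141, 0.065, 0.0]
wrist_force: [0.6, 0.5, -6.0]
width: 0.18
grip_force: 60.0
```

{"fn": "play_rows", "kwargs": {"steps": [0, 0, 0.0015, 0, 0, 0, 0.003, 0, 0, 0, 0.003, 0]}}

```text
time: 21.68
tool_pos: [0.6431, -0.071, 0.1547]
tcp_rot: [3.141, -0.065, 0.002]
wrist_force: [-3.9, 1.3, 5.4]
width: 0.173
grip_force: 61.4
```

Bearing on the rail; release and lift.

{"fn": "play_rows", "kwargs": {"steps": [0, 0, 0, 0, 0, 0, 0, 0, 0, 0, 0, 0, 0, 0, 0, 0, 0, 0, -0.02, 0, 0, 0, -0.06, 0, -0.02, 0, -0.09, 0, -0.07, 0, -0.1, 0, -0.12, 0.02, -0.1, 0, -0.15, 0.05, -0.1, 0], "jaw": 80}}

```text
time: 22.92
tool_pos: [0.4894, -0.1145, 0.2548]
tcp_rot: [3.14, -0.062, 0.004]
wrist_force: [0.2, -0.1, 0.4]
width: 0.688
grip_force: 0.0
```

```bash
python3 -c "
from h import *
c=bot.read_camera('scene');cv2.imwrite('pics/s5.png',cv2.resize(c['pixels'][110:310,150:400],None,fx=3,fy=3))
c=bot.read_camera('top')
for b in boxes(c): print([float(k) for k in b])
go((.4293,-.1825,.068),.066);go((.4347,-.0145,.068),-.325)"
```

```text
[0.4286, -0.1828, 0.047, 0.05, 0.0504, 97.0, 55.0]
shift [-0.0566  0.0684  0.1866] turn -0.109 q6 1.332 tz [ 0.001 -0.002 -1.   ]
shift [-0.0585 -0.0997  0.1863] turn 0.282 q6 1.332 tz [ 0.001 -0.002 -1.   ]
```

View pics/s5.png

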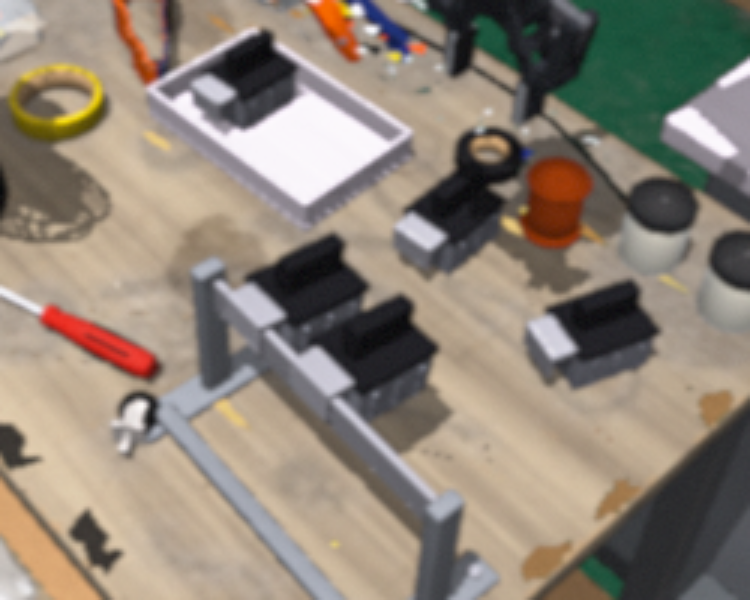

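Two boxes hang side by side with hooks at (255,305) and (325,370). The remaining bench boxes are at (445,225) and (590,335), so I'll take the former.

{"fn": "play_rows", "kwargs": {"steps": [-0.03, 0.035, 0.02, -0.05, -0.0567, 0.0684, 0.07, -0.1, -0.0567, 0.0684, 0.12, -0.1, -0.0567, 0.0684, 0.16, -0.1, -0.0567, 0.0684, 0.184, -0.1, -0.0567, 0.0684, 0.1866, -0.1, -0.0567, 0.0684, 0.1866, -0.1]}}

```text
time: 23.9
tool_pos: [0.4328, -0.181, 0.0674]
tcp_rot: [3.139, 0.093, 0.003]
wrist_force: [-0.6, -0.1, -0.3]
width: 0.689
grip_force: 0.0
```

{"fn": "play_rows", "kwargs": {"steps": [0, 0, 0, 0, 0, 0, 0, 0, 0, 0, 0, 0, 0, 0, 0, 0, 0, 0, 0, 0, 0, 0, -0.03, 0, 0, 0, -0.06, 0, 0, 0, -0.06, 0, 0, 0, -0.06, 0, 0, 0, -0.06, 0], "jaw": 255}}

```text
time: 25.15
tool_pos: [0.4296, -0.1798, 0.1239]
tcp_rot: [-3.138, -0.092, 0.006]
wrist_force: [-0.6, 0.4, -6.1]
width: 0.179
grip_force: 61.7
```

```bash
python3 -c "
from h import *
print(bot.read_state()['wrist_force'])
go((.645-.025,.003,.164),-.041)
go((.444,-.337,.128),.0465)"
```

```text
[-0.5939079   0.36183063 -6.10540821]
shift [ 0.2007 -0.1714 -0.0404] turn 0.1 q6 1.062 tz [-0.004  0.002 -1.   ]
shift [ 0.0051  0.1577 -0.0044] turn 0.012 q6 1.062 tz [-0.004  0.002 -1.   ]
```

Full, the third. It goes to the +y slot, lifting first and shifting sideways before going forward.

{"fn": "play_rows", "kwargs": {"steps": [0, 0, -0.042, 0.03, 0.03, -0.05, -0.042, 0.06, 0.06, -0.1, -0.042, 0.1, 0.08, -0.15, -0.042, 0.1, 0.11, -0.1714, -0.042, 0.1, 0.16, -0.1714, -0.042, 0.1, 0.2, -0.1714, -0.042, 0.1, 0.2, -0.1714, -0.042, 0.1, 0.2, -0.1714, -0.042, 0.1]}}

```text
time: 26.28
tool_pos: [0.6194, 0.0022, 0.1659]
tcp_rot: [-3.141, 0.065, 0.007]
wrist_force: [-0.3, -1.0, -5.8]
width: 0.175
grip_force: 61.6
```

```bash
python3 -c "
from h import *
c=bot.read_camera('scene');cv2.imwrite('pics/s6.png',cv2.resize(c['pixels'][130:330,150:350],None,fx=3,fy=3))
go((.630,.003,.166),-.041)"
```

```text
shift [ 0.0108 -0.0013  0.0003] turn -0.0 q6 1.575 tz [-0.004  0.    -1.   ]
```

View pics/s6.png

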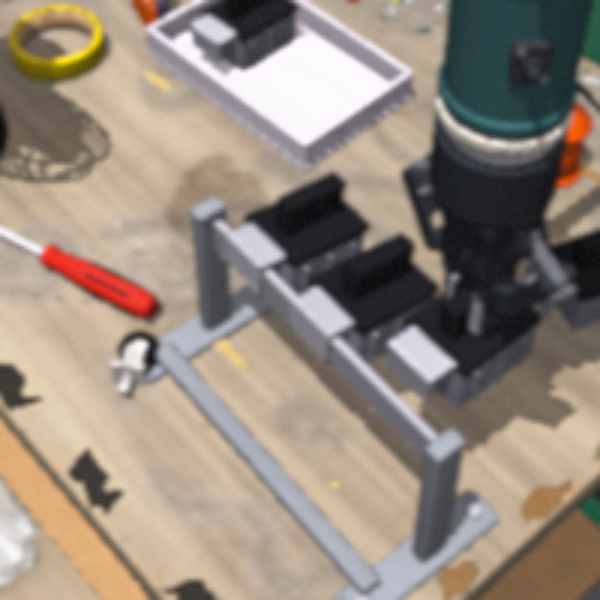

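The third box is staged with its hook at (420,352), between the second box and the +y post. Creep forward.

{"fn": "play_rows", "kwargs": {"steps": [0.005, -0.001, 0, 0, 0.01, -0.001, 0, 0, 0.0105, -0.001, 0, 0, 0.0105, -0.001, 0, 0]}}

```text
time: 26.82
tool_pos: [0.6315, 0.0027, 0.1684]
tcp_rot: [-3.141, 0.065, -0.0]
wrist_force: [-0.1, 0.8, -6.1]
width: 0.174
grip_force: 61.6
```

{"fn": "play_rows", "kwargs": {"steps": [0.001, 0, 0, 0, 0.002, 0, 0, 0, 0.002, 0, 0, 0]}}

```text
time: 27.2
tool_pos: [0.6334, 0.0027, 0.1682]
tcp_rot: [-3.141, 0.065, 0.0]
wrist_force: [0.4, 0.5, -5.1]
width: 0.175
grip_force: 61.6
```

{"fn": "play_rows", "kwargs": {"steps": [0.001, 0, 0, 0, 0.002, 0, 0, 0, 0.002, 0, 0, 0]}}

```text
time: 27.58
tool_pos: [0.6338, 0.0027, 0.1679]
tcp_rot: [-3.141, 0.065, 0.006]
wrist_force: [-5.4, 1.0, -2.2]
width: 0.176
grip_force: 62.1
```

{"fn": "play_rows", "kwargs": {"steps": [-0.006, 0, -0.005, 0, -0.006, 0, -0.025, 0, -0.006, 0, -0.025, 0, 0.004, 0, -0.025, 0, 0.01, 0, -0.025, 0, 0.01, 0, -0.025, 0, 0.01, 0, -0.012, 0, 0.01, 0, -0.003, 0, 0.01, 0, 0.006, 0, 0.01, 0, 0.006, 0]}}

```text
time: 28.82
tool_pos: [0.6443, 0.0022, 0.1604]
tcp_rot: [-3.141, 0.065, 0.005]
wrist_force: [-0.2, -0.1, -5.5]
width: 0.172
grip_force: 61.4
```

{"fn": "play_rows", "kwargs": {"steps": [0, 0, 0.002, 0, 0, 0, 0.004, 0, 0, 0, 0.004, 0]}}

```text
time: 29.2
tool_pos: [0.6455, 0.0022, 0.1583]
tcp_rot: [-3.141, 0.065, -0.0]
wrist_force: [0.0, -0.2, -6.2]
width: 0.173
grip_force: 61.4
```

{"fn": "play_rows", "kwargs": {"steps": [0, 0, 0.001, 0, 0, 0, 0.002, 0, 0, 0, 0.002, 0]}}

```text
time: 29.58
tool_pos: [0.6456, 0.0022, 0.1567]
tcp_rot: [3.141, -0.065, 0.001]
wrist_force: [-1.3, -0.7, -1.8]
width: 0.173
grip_force: 62.0
```

{"fn": "play_rows", "kwargs": {"steps": [0, 0, 0.001, 0, 0, 0, 0.001, 0]}}

```text
time: 29.82
tool_pos: [0.6456, 0.0021, 0.1565]
tcp_rot: [3.141, -0.065, 0.001]
wrist_force: [-5.0, 0.4, 4.7]
width: 0.175
grip_force: 63.0
```

{"fn": "play_rows", "kwargs": {"steps": [0, 0, 0, 0, 0, 0, 0, 0, 0, 0, 0, 0, 0, 0, 0, 0, 0, 0, -0.02, 0, 0, 0, -0.06, 0, -0.02, 0, -0.09, 0, -0.07, 0, -0.1, 0, -0.12, 0.02, -0.1, 0, -0.15, 0.05, -0.1, 0], "jaw": 80}}

```text
time: 31.08
tool_pos: [0.4921, -0.0414, 0.2571]
tcp_rot: [3.141, -0.062, 0.004]
wrist_force: [1.0, -0.8, -0.8]
width: 0.683
grip_force: 0.0
```

```bash
python3 -c "
from h import *
c=bot.read_camera('scene');cv2.imwrite('pics/s7.png',cv2.resize(c['pixels'][110:310,150:400],None,fx=3,fy=3))
go((.4345,-.015,.068),-.325)"
```

```text
shift [-0.0554 -0.0277  0.1887] turn 0.284 q6 1.474 tz [-0.001 -0.003 -1.   ]
```

View pics/s7.png

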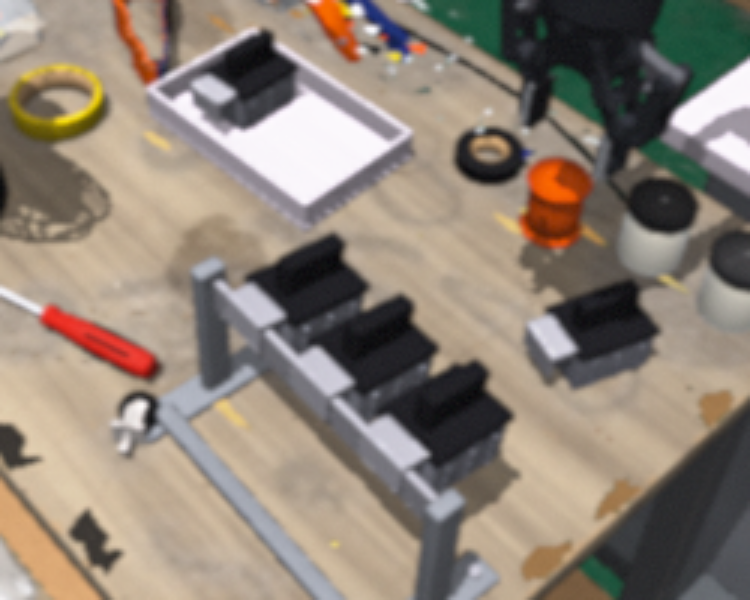

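All three full boxes hang level, with hooks at (250,305), (325,370) and (397,440). The last box is still at (590,335), so I'll pick it up next.

{"fn": "play_rows", "kwargs": {"steps": [-0.025, -0.012, 0.02, 0.1, -0.055, -0.0277, 0.07, 0.2, -0.055, -0.0277, 0.12, 0.284, -0.055, -0.0277, 0.16, 0.284, -0.055, -0.0277, 0.186, 0.284, -0.055, -0.0277, 0.188, 0.284, -0.055, -0.0277, 0.188, 0.284]}}

```text
time: 32.0
tool_pos: [0.4411, -0.0118, 0.0687]
tcp_rot: [-3.1, 0.509, -0.003]
wrist_force: [1.0, -0.1, 0.4]
width: 0.685
grip_force: 0.0
```

{"fn": "play_rows", "kwargs": {"steps": [0, 0, 0, 0, 0, 0, 0, 0, 0, 0, 0, 0, 0, 0, 0, 0, 0, 0, 0, 0, 0, 0, -0.03, 0, 0, 0, -0.06, 0, 0, 0, -0.06, 0, 0, 0, -0.06, 0, 0, 0, -0.06, 0], "jaw": 255}}

```text
time: 33.25
tool_pos: [0.4384, -0.0116, 0.1257]
tcp_rot: [3.1, -0.509, -0.005]
wrist_force: [-1.0, -0.4, -1.4]
width: 0.174
grip_force: 61.2
```

```bash
python3 -c "
from h import *
print(bot.read_state()['wrist_force'])
exec(open('look.py').read())
go((.444,-.337,.14),.0465)"
```

```text
[-1.04802802 -0.41476202 -1.36403207]
tray rect mm ((457.3787841796875, -388.01287841796875), (138.9889678955078, 220.155029296875), 2.666696786880493) [ 278  204  103   67 4420]
shift [ 0.1091  0.3066 -0.0144] turn -0.372 q6 1.813 tz [-0.003  0.    -1.   ]
```

It's empty, so it goes in the free tray slot. The tray hasn't moved.

{"fn": "play_rows", "kwargs": {"steps": [0.005, 0.01, -0.03, -0.05, 0.02, 0.055, -0.04, -0.12, 0.04, 0.11, -0.04, -0.2, 0.06, 0.165, -0.04, -0.28, 0.08, 0.22, -0.04, -0.34, 0.1, 0.27, -0.04, -0.372, 0.113, 0.305, -0.03, -0.372, 0.113, 0.305, -0.02, -0.372, 0.113, 0.305, -0.02, -0.372, 0.113, 0.305, -0.02, -0.372]}}

```text
time: 34.55
tool_pos: [0.4491, -0.3355, 0.1467]
tcp_rot: [-3.14, -0.075, 0.001]
wrist_force: [-0.1, -0.1, -0.9]
width: 0.176
grip_force: 61.2
```

```bash
python3 -c "
from h import *
c=bot.read_camera('scene');cv2.imwrite('pics/s8.png',cv2.resize(c['pixels'][90:290,150:400],None,fx=3,fy=3))
print(bot.read_state()['wrist_force'])
go((.448,-.338,.075),.0465)"
```

```text
[ 0.15840061  0.46487374 -0.85388839]
shift [-0.0015  0.0023  0.0722] turn 0.002 q6 0.837 tz [-0.  0. -1.]
```

View pics/s8.png

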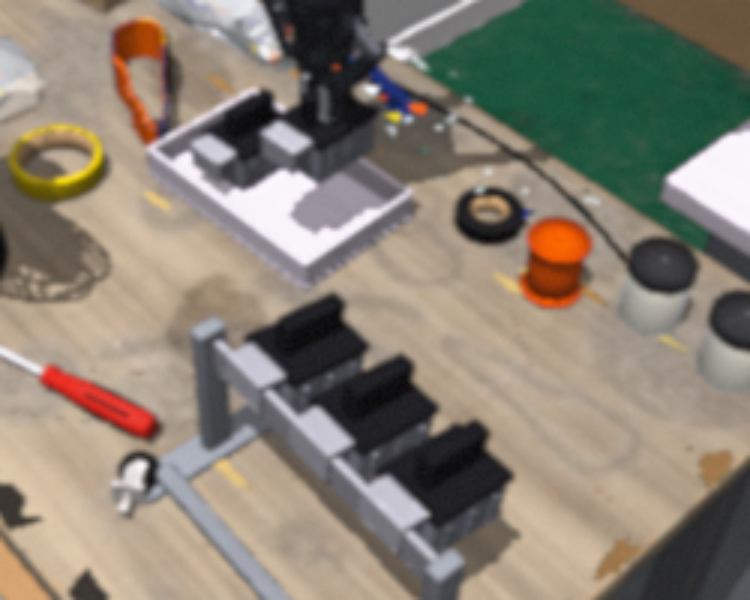

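The held box (hook at (287,143)) is over the tray beside the first one, and the rack is fine. Lower, release, retreat.

{"fn": "play_rows", "kwargs": {"steps": [-0.001, 0.002, 0.03, 0, -0.001, 0.002, 0.055, 0, -0.001, 0.002, 0.068, 0, -0.001, 0.002, 0.073, 0, -0.001, 0.002, 0.073, 0]}}

```text
time: 35.22
tool_pos: [0.4488, -0.3389, 0.0747]
tcp_rot: [3.14, 0.074, 0.001]
wrist_force: [-0.9, -0.6, -0.4]
width: 0.169
grip_force: 61.3
```

{"fn": "play_rows", "kwargs": {"steps": [0, 0, 0, 0, 0, 0, 0, 0, 0, 0, 0, 0, 0, 0, 0, 0, 0, 0, -0.02, 0, 0, 0, -0.07, 0, 0, 0, -0.13, 0, -0.03, 0.04, -0.17, 0, -0.07, 0.09, -0.18, 0, -0.11, 0.14, -0.18, 0], "jaw": 80}}

```text
time: 36.48
tool_pos: [0.3479, -0.4816, 0.2567]
tcp_rot: [3.137, 0.075, 0.004]
wrist_force: [0.8, -0.6, 0.0]
width: 0.685
grip_force: 0.0
```

{"fn": "play_rows", "kwargs": {"steps": [-0.03, 0.05, 0, 0, -0.06, 0.1, 0, 0, -0.09, 0.15, 0, 0, -0.11, 0.2, 0, 0, -0.11, 0.2, 0, 0]}}

```text
time: 37.1
tool_pos: [0.2451, -0.6875, 0.2525]
tcp_rot: [-3.14, -0.068, 0.002]
wrist_force: [0.7, 1.0, 0.1]
width: 0.685
grip_force: 0.0
```

```bash
python3 -c "
from h import *
print(bot.read_state()['tool_pos'])
c=bot.read_camera('scene');t=bot.read_camera('top')
a=cv2.resize(c['pixels'][80:300,130:380],(400,352));b=cv2.resize(t['pixels'][80:300,105:400],(400,298))
cv2.imwrite('pics/end.png',np.hstack([a,cv2.copyMakeBorder(b,0,54,0,0,0)]))"
```

```text
[ 0.24505275 -0.68750763  0.25254127]
```

View pics/end.png

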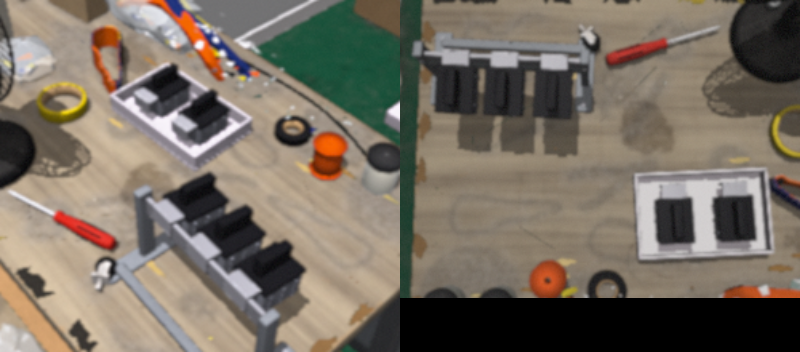

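Three boxes hang side by side, with hooks over the rail at about (165–215,212–285) in the left panel. Two stand upright in the tray, and the spool, tape and screwdriver are untouched. Handing in.

```bash
python3 -c "
from h import *
print(bot.finish_job())"
```

```text
the job is handed in; nothing more can be done
None
```

Job handed in: the three full boxes hang side by side on the rail, the two empties stand upright in the tray, and nothing else was moved.

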